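# Unclip the slide cassette from its dock

## Robot

A 7-joint arm with a two-finger parallel gripper is mounted at the origin on a cart in front of the work surface, level with it; the furniture and walls round the work are solid. World frame = base frame: x ahead of the robot, y to its left, z up, the work surface at z = 0. Lengths are in mm, angles in rad, forces in N, time in s.
With the tool pointing down it reaches from about 425 to 875 mm from the base axis. Payload 4.7 kg.
Tool frame: the origin (TCP) lies at the very end of the fingers, on their centre line; the grasp point (between the pads) lies 19 mm behind it; z points along the fingers, y is the line along which they close (so a half turn about z gives the same grasp; the last joint's range is limited). The gripper opens to 87 mm and grips with 3 to 60 N. Pads are 19 mm wide; open, the fingers measure 117 mm over their backs; the gripper's body (75 mm by 190 mm) begins 51 mm behind the grasp point.
Start: joints at [1.161, 0.321, -0.07, 1.45, 0.023, 1.371, -0.057], TCP at [267.281, -592.526, 222.587] pointing down, gripper open.
Joint ranges: [-2.86, 2.86], [-0.3, 2.09], [-1.38, 1.24], [0.06, 2.45], [-1.56, 4.7], [0.09, 2.05], [-2.69, 2.69]. Speed limits (rad/s): [2.57, 2.57, 3.14, 3.14, 3.14, 3.14, 3.14].

## Interface

Orientations are given as a unit quaternion [x, y, z, w].
In Python, from cell import r gives the robot as it stands.
- The arm moves only by the shell command python3 -m handwheel 'ROWS'. ROWS is JSON, a list of rows, each a list of 7 numbers: the finger opening in mm, from 0 to 87, then the shift along the tool's x, y, z in units of 25 mm (1.0 is 25 mm), then the turn, a rotation vector about the tool's x, y, z in units of 5 degrees (1.0 is 5 degrees). In form: [[grip, x, y, z, rx, ry, rz], ...]. A call has exactly 5 rows; each row shifts and turns the commanded pose from where the row before left it, along the tool's axes as they then stand; what a row does not reach is not made up. A row lasts 1/10 s, in which the tool goes at most 50 mm and 8.59 degrees, less where a joint would pass 70% of its speed; a pose out of reach is approached as far as the arm can. A call is refused whole if a number of a shift passes 1 or a number of a turn 1, either way. A call with a gripper value outside its range is refused whole. The fingers move at their own pace and stop on an object; the grip force is fixed at half the most. Time passes only in rows, so rows that do not move let the fingers close, or fill a call up. It gives the time, the measured TCP pose, the force, the opening and the grip force at its end, in the units of the state.
- r.read_state(): the state, without advancing time (a new reading comes with each control period).
- r.snapshot(name): name is "scene" or "top" or "wrist"; returns (picture, depth): 384x512x3 uint8, red, green, blue; 384x512 float32, mm along the optical axis (not along the pixel's ray), 0 where there is no reading.
- r.get_calibration(name): a dict with "vertical_fov" (degrees; the focal length in pixels is half the picture's height over the tangent of half this angle, whatever the lens; pixels are square), "cx", "cy" (the principal point, pixels), "distortion" ([k1, k2, p1, p2, k3] as OpenCV has them; the pictures are not rectified), "R" (3x3) and "t" (3): a world point X has camera coordinates R X + t. Camera axes: x right, y down, z forward; pixel columns grow to the right and rows downward; lengths in mm; the calibration is good to about 2 mm. A picture is of the moment at which its call begins: read the wrist's pose just before it. get_calibration takes no time and is no camera call; for the wrist camera it gives the pose at the moment of the call.
- r.job_done(): hands the job in; it is judged then, once.
The state is a dict: "t": time; "q": joint angles; "qd": joint speeds; "tau": joint torques, N m; "position": TCP position; "eef_rot": TCP orientation; "force": force on the tool from outside, world axes, zero at the start; "torque": the same for the moment, N m; "grip_width": finger opening in mm; "finger_force": force on a finger pad.
Only numpy, scipy, OpenCV 4.12 (cv2) and the standard library are available. Lean on these libraries where they do the work, as an engineer would, in place of code of your own. Each camera call takes 0.05 s, during which the arm holds its last target. There are 200 camera calls.

## Task

Take the slide cassette out of its dock: swing the steel hasp up off it and right over to the back, past upright so that it stays open, then pinch the two finger tabs on the cassette's sides together to free its catches and lift it straight up, upright, until its underside is at least 5 cm above the dock's rim. Finish while still pinching both tabs and holding the cassette up there, still; do not put it down, and leave the other things on the worktop where they are.

Things in the scene. Friction and masses are not known exactly. Their poses are not given: they have to be found in the camera images.
- dock: White open-topped holder, fixed: 95 (x) x 71 (y) x 50 mm high on a 112 x 92 x 6 mm foot. Origin: centre of its underside; x points to its back (hinge side; its front faces the robot, turned by up to 0.35 rad), y left, z up. The cassette stands in it, 6 mm above the origin, with 1.5 mm play; an inward lip along both long sides, 44 to 50 mm high, holds the cassette's teeth down.
- hasp (a joint): Hinge of the steel hasp, a straight bar 14 mm wide (dock y) and 6 thick, lying lengthwise (dock x) over the cassette, between the finger tabs. 0: level, closed (starts at 0 to 0.2); grows as its front end swings up and over to the back: 1.57 upright, stop at 2.3. Stiff hinge (0.1 N m, about 1 N at the tongue): stays where it is left.
- hasp_hinge (a point): Middle of the hasp's hinge axis, at the back of the dock: 54 mm behind and 57 mm above the dock's origin; the axis runs along dock y.
- hasp_grip (a point): Middle of the hasp's front tongue, on the bar's centre line, 124 mm from the hinge axis. The tongue is 36 mm long, 14 wide, 6 thick, sticks out in front of the dock with only the worktop under it, and can be pinched from above across its width (along dock y). It ends 18 mm farther out.
- cassette: White slide cassette, 80 (x) x 44 (y) x 46.5 mm high without tabs, about 0.18 kg, with five glass slides on edge. Origin: centre of its underside; axes as the dock's while seated. Seated, it sits 6 mm above the dock's origin and only the top few millimetres and the two grey finger tabs stand out of the dock.
- cassette_grip (a point): Point midway between the finger tabs, 74 mm above the cassette's underside (30 above the dock's rim when seated). The tabs stand at its left (+y) and right (-y), each 32 (x) x 5 (y) mm, from 48 to 90 mm above the underside; outer faces 46 mm apart at rest, 32 when fully pinched. Pinch here from above, along y.
- catch_left (a joint): Travel of the left (+y) catch, tab and tooth in one, towards the middle: 0 at rest (tooth 3.5 mm under the dock's lip), 0.007 m fully pressed; its tooth is clear from about 0.0045. Spring: 3 N at rest, 8 N fully pressed.
- catch_right (a joint): The same for the right (-y) catch, pressed towards +y.
- petri: closed petri dish, 64 mm across, 15 high, beside the dock; origin at the centre of its underside; leave alone
- marker: black marker lying flat, 132 mm long, 15 thick, behind the dock; origin at the centre of its underside; leave alone
- dropper: small white dropper bottle, 27 mm across, 53 high, beside the dock; origin at the centre of its underside; leave alone
- box_cuvette: closed plastic box 66x99x34 mm, beside the dock; origin at the centre of its underside; leave alone
- roll_tape: roll of tape lying flat, 72 mm across, 20 high, behind the dock; origin at the centre of its underside; leave alone
Not all that is in view belongs to the job. Leave any purple or turquoise look-alike of the cassette alone.

How it is judged:
By the outcome, as a careful person would: the job done as asked, in the order asked, and still so for the second after the job is handed in, while the arm keeps its last pose, push and grip.
It also fails if it takes over 48 s, if anything falls off the work surface, if the arm or the gripper's body presses on something with over 40 N, if the wrist force passes 120 N, or if a joint passes its speed limit or range.

## Working session

There is one attempt and no reset: what is moved stays moved. The work goes in short steps, Python scripts to look and compute and a shell command to move; the robot and the scene stay as the last step left them, time stands still between calls to the robot, and variables do not carry over. Pictures are saved under pics/ and viewed, at most 10 in all, crops included, and the job is handed in when it is done.

```bash
ls; mkdir -p pics; python3 - <<'E'
from cell import r
import cv2,numpy as np
s=r.read_state();print(s)
for n in("scene","top"):
    p,d=r.snapshot(n);np.savez(f"pics/{n}.npz",p=p,d=d);cv2.imwrite(f"pics/{n}.png",p[:,:,::-1]);c=r.get_calibration(n);print(n,c)
a=cv2.imread("pics/scene.png");b=cv2.imread("pics/top.png")
E
```

```text
pics
{'t': 0.0, 'q': array([ 1.16110327,  0.32179001, -0.07009314,  1.45166546,  0.02262144,
        1.3707696 , -0.05692586]), 'qd': array([-6.73109248e-04,  4.39798007e-04,  1.42128274e-03, -5.87475798e-05,
        9.29271473e-04, -1.30276881e-03, -2.62153530e-04]), 'tau': array([-1.37132411e-04, -4.91295326e+01, -4.04005805e-01, -3.12535429e+01,
       -6.38553291e-02,  4.36813734e-02,  1.99695760e-04]), 'position': array([ 267.02459069, -592.02822437,  221.48778052]), 'eef_rot': array([ 9.77631627e-01,  2.10322490e-01, -2.50024391e-04, -8.88130944e-04]), 'force': array([0.41478388, 0.09813951, 0.18446665]), 'torque': array([ 0.04842601,  0.02758254, -0.01881109]), 'finger_force': 0.0, 'grip_width': 86.98601133357637}
scene {'vertical_fov': 50.15200978388095, 'cx': 261.0569420691238, 'cy': 196.17818227144298, 'distortion': array([-0.13222034,  0.        ,  0.        ,  0.        ,  0.        ]), 'R': array([[ 0.50658727, -0.86217371, -0.00508302],
       [-0.48524334, -0.28023129, -0.8282568 ],
       [ 0.71267681,  0.42205085, -0.56032566]]), 't': array([-431.44287855,  292.76934342,  537.8482352 ])}
top {'vertical_fov': 57.9718715288049, 'cx': 253.65325432333287, 'cy': 192.63747961908487, 'distortion': array([-0.08155317,  0.        ,  0.        ,  0.        ,  0.        ]), 'R': array([[-6.05949367e-02, -9.98162412e-01, -2.29033065e-04],
       [-9.76128418e-01,  5.93052727e-02, -2.08940651e-01],
       [ 2.08570287e-01, -1.24371798e-02, -9.77928296e-01]]), 't': array([-111.52803839,  619.08909234,  824.38242089])}
```

View pics/scene.png

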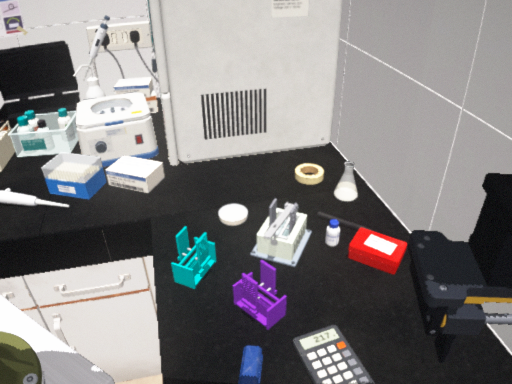

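View pics/top.png

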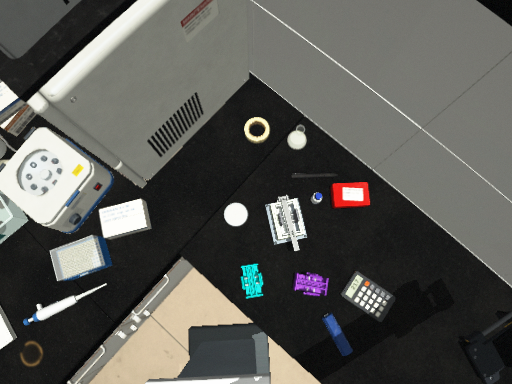

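The white dock with its cassette is at top (287,220) / scene (283,235). The look-alikes are turquoise at top (252,281) and purple at top (311,284). Only the white one has a steel hasp and a dock, so it fits the description. I'll confirm it in an enlarged crop.

```bash
cat > h.py <<'E'
import numpy as np,cv2
from cell import r
from scipy.spatial.transform import Rotation as Ro
def cam(n,c=None):
    c=c or r.get_calibration(n); f=192/np.tan(np.radians(c["vertical_fov"])/2)
    return np.array([[f,0,c["cx"]],[0,f,c["cy"]],[0,0,1]]),np.array(c["distortion"]),np.array(c["R"]),np.array(c["t"])
def ray(C,uv):
    K,D,R,t=C; p=cv2.undistortPoints(np.float64(uv).reshape(-1,1,2),K,D)[:,0]
    return -R.T@t, np.c_[p,np.ones(len(p))]@R
def plane(C,uv,z):
    o,d=ray(C,uv); return o+d*((z-o[2])/d[:,2])[:,None]
def pts(C,uv,dep):
    o,d=ray(C,uv); return o+d*np.asarray(dep)[:,None]
def proj(C,X):
    K,D,R,t=C; return cv2.projectPoints(np.float64(X).reshape(-1,3),cv2.Rodrigues(R)[0],t,K,D)[0][:,0]
E
python3 - <<'E'
from h import *
T=np.load("pics/top.npz");C=cam("top")
p,d=T["p"],T["d"]
vv,uu=np.mgrid[185:260,255:320]; uv=np.c_[uu.ravel(),vv.ravel()]
P=pts(C,uv,d[vv,uu].ravel()); col=p[vv,uu].reshape(-1,3).astype(int)
ok=(d[vv,uu].ravel()>0)
# table check
print("z table", np.median(P[ok&(col.max(1)<50),2]))
for a,b in((3,12),(40,54),(54,70),(70,90),(90,120)):
    m=ok&(P[:,2]>a)&(P[:,2]<b)&(col.min(1)>70)
    if m.sum()>4:
        q=P[m]; print(a,b,m.sum(),q.mean(0).round(1),cv2.minAreaRect(np.float32(q[:,:2])))
S=np.load("pics/scene.npz")["p"]
a=cv2.resize(p[185:260,255:320],None,fx=6,fy=6,interpolation=cv2.INTER_CUBIC)
b=cv2.resize(S[190:280,240:320],None,fx=5,fy=5,interpolation=cv2.INTER_CUBIC)
cv2.imwrite("pics/crop.png",np.hstack([a,b])[:,:,::-1])
E
```

```text
z table -0.08254246904368756
3 12 432 [ 533.  -226.7    7.2] ((544.8414916992188, -250.76937866210938), (111.4891128540039, 131.7073211669922), 8.4287748336792)
40 54 495 [ 541.6 -229.4   49.8] ((546.3469848632812, -259.11700439453125), (103.34320831298828, 130.283203125), 7.174220561981201)
54 70 167 [ 569.  -227.    63.3] ((567.42626953125, -241.51901245117188), (84.92145538330078, 129.92909240722656), 59.95634841918945)
70 90 200 [ 502.4 -236.2   78.3] ((508.7465515136719, -238.393310546875), (102.46314239501953, 45.36430358886719), 16.270320892333984)
90 120 57 [ 541.9 -230.6   95.6] ((541.8834228515625, -230.9835968017578), (30.430438995361328, 47.11378860473633), 10.019942283630371)
```

View pics/crop.png

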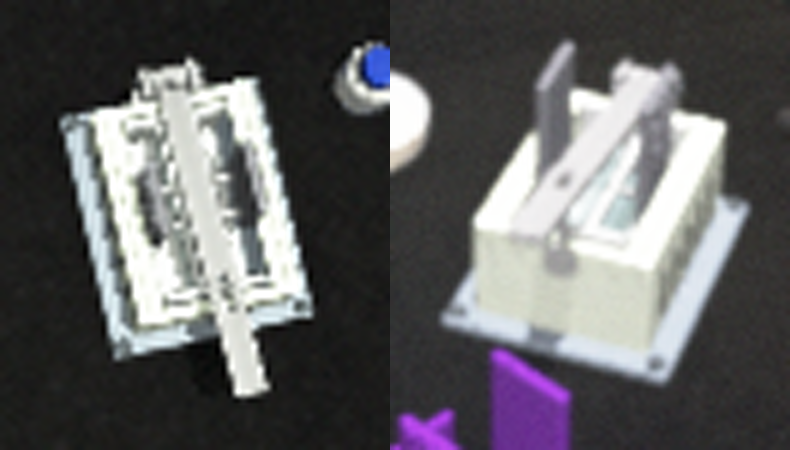

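The crop confirms it: a white cassette in a white dock, with a steel hasp lying over it, raised slightly. The tongue tip is near crop (250,390). The foot corners are at crop (70,120), (122,350) and (310,305). Next I'll work out the pose.

```bash
python3 - <<'E'
from h import *
T=np.load("pics/top.npz");C=cam("top");p,d=T["p"],T["d"]
f=lambda l:np.array([[255+(x+.5)/6-.5,185+(y+.5)/6-.5] for x,y in l])
F=plane(C,f([(68,118),(120,352),(312,308)]),6);print(F.round(1))
e=F[0]-F[1];g=F[1]-F[2];print(np.hypot(*e[:2]),np.hypot(*g[:2]),np.degrees(np.arctan2(e[1],e[0])),np.degrees(np.arctan2(g[1],g[0])),"centre",(F[0]+F[2])[:2]/2)
B=plane(C,f([(93,112),(258,82),(305,300),(130,330)]),50);print(B.round(1),B.mean(0))
for i in range(4):
    e=B[(i+1)%4]-B[i];print(np.hypot(*e[:2]),np.degrees(np.arctan2(e[1],e[0])))
# hasp: bar points by depth along centre line
u=f([(180+ (250-180)*k,90+(390-90)*k) for k in np.linspace(.1,.97,12)])
print(pts(C,u,[d[int(round(v)),int(round(x))] for x,v in u]).round(1))
E
```

```text
[[ 589.5 -181.     6. ]
 [ 482.8 -196.9    6. ]
 [ 496.9 -284.     6. ]]
107.92034258411354 88.19514327253914 8.491562608135222 99.18498760608567 centre [ 543.21893727 -232.48540057]
[[ 583.8 -189.9   50. ]
 [ 592.6 -262.5   50. ]
 [ 497.1 -274.4   50. ]
 [ 489.1 -199.    50. ]] [ 540.63537781 -231.44615191   50.        ]
73.07456724790848 -83.05935572362074
96.23845743943963 -172.88188934237735
75.78506254662423 96.05757823691576
95.10038631061745 5.492492152140864
[[ 575.2 -228.7   65.2]
 [ 565.  -230.4   64. ]
 [ 554.3 -231.6   66.9]
 [ 543.6 -232.7   70.5]
 [ 533.2 -234.    72.6]
 [ 523.2 -235.5   72.2]
 [ 512.7 -236.6   76.3]
 [ 504.9 -240.8   52.4]
 [ 494.9 -242.6   50.4]
 [ 482.6 -240.4   81.7]
 [ 472.8 -241.6   83.8]
 [ 463.  -242.8   85.4]]
```

```bash
cat >> h.py <<'E'
A0=np.array([541.5,-232.3,0]);YAW=np.radians(7.2)
def dock(x,y,z): c,s=np.cos(YAW),np.sin(YAW); return A0+[c*x-s*y,s*x+c*y,z]
def need(tcp,pitch=0):
    "units left, in the present tool axes, to a TCP position with tool x at YAW pointing down (pitch about tool y)"
    s=r.read_state();R=Ro.from_quat(s["eef_rot"])
    G=Ro.from_euler("z",YAW)*Ro.from_euler("x",np.pi)*Ro.from_euler("y",pitch)
    print("t %.2f"%s["t"],"pos",s["position"].round(1),"shift",(R.inv().apply(tcp-s["position"])/25).round(2),
      "turn",(np.degrees((R.inv()*G).as_rotvec())/5).round(2),"F",s["force"].round(1),"w %.1f f %.1f"%(s["grip_width"],s["finger_force"]))
def hasp(a,l=124): return dock(54-l*np.cos(a),0,57+l*np.sin(a))
E
python3 -m handwheel '[[87,0.6,-1,0,0,0,0.85],[87,0.6,-1,0,0,0,0.85],[87,0.6,-1,0,0,0,0.85],[87,0.6,-1,0,0,0,0.85],[87,0.8,-1,0,0,0,0]]'
python3 -m handwheel '[[87,0.8,-1,0,0,0,0],[87,0.8,-1,0,0,0,0],[87,0.8,-1,0,0,0,0],[87,0.8,-1,0,0,0,0],[87,0.8,-1,0,0,0,0]]'
python3 - <<'E'
from h import *
need(hasp(.18)+[0,0,60])
E
```

```text
t: 0.6
position: [309.3, -451.0, 222.2]
eef_rot: [0.998, 0.062, -0.001, -0.0]
force: [1.0, 0.2, -0.3]
grip_width: 87.1
finger_force: 0.0
t: 1.1
position: [393.8, -313.9, 222.2]
eef_rot: [0.998, 0.064, -0.0, -0.0]
force: [0.4, -0.7, -0.6]
grip_width: 87.3
finger_force: 0.0
t 1.10 pos [ 393.8 -313.9  222.2] shift [ 3.55 -2.49  3.32] turn [-0.    0.01  0.02] F [ 0.4 -0.7 -0.6] w 87.3 f 0.0
```

```bash

python3 -m handwheel '[[87,0.8,-0.6,0.2,0,0,0],[87,0.8,-0.6,0.2,0,0,0],[87,0.8,-0.6,0.2,0,0,0],[87,0.8,-0.6,0.2,0,0,0],[87,0.3,-0.1,0.2,0,0,0]]' | head -2
python3 - <<'E'
from h import *
need(hasp(.18)+[0,0,60])
C=cam("wrist");p,d=r.snapshot("wrist");np.savez("pics/w1.npz",p=p,d=d,**dict(zip("KDRt",C)))
cv2.imwrite("pics/w1.png",p[:,:,::-1]);print(-C[2].T@C[3])
for X in (hasp(.18),dock(0,0,80),dock(54,0,57),dock(-56,46,6),dock(-56,-46,6)): print(proj(C,X).round(0))
E
```

```text
t: 1.6
position: [474.0, -239.3, 197.1]
t 1.60 pos [ 474.  -239.3  197.1] shift [-0.01  0.06  2.31] turn [-0.01 -0.01  0.07] F [-0.3 -0.7 -1.1] w 86.9 f 0.0
[ 552.46817603 -230.58283164  358.14400268]
[[255. 187.]]
[[256. 106.]]
[[256.  37.]]
[[212. 157.]]
[[299. 157.]]
```

View pics/w1.png

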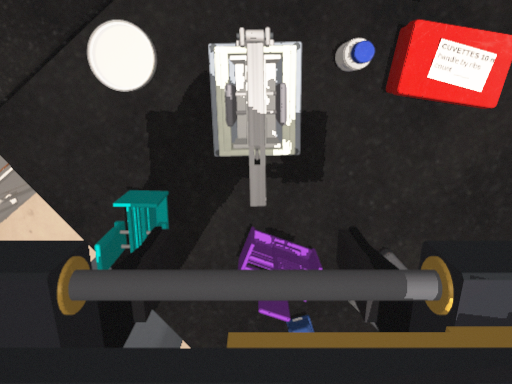

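The picture shows the hasp tongue tip at (258,205), the tabs at (231,104) and (281,103), and the foot's front corners at (214,157) and (300,156). All are within about 2 mm of my pose estimate, so I'll go down and pinch the tongue.

```bash

python3 -m handwheel '[[60,0,0.02,1,0,0,0],[60,0,0.02,1,0,0,0],[60,0,0.02,1,0,0,0],[60,0,0.02,1,0,0,0],[60,0,0.02,0.9,0,0,0]]' | head -2
python3 -m handwheel '[[60,0,0,0.55,0,0,0],[5,0,0,0,0,0,0],[5,0,0,0,0,0,0],[5,0,0,0,0,0,0],[5,0,0,0,0,0,0]]'
python3 - <<'E'
from h import *
need(hasp(.18)+[0,0,-19])
E
```

```text
t: 2.15
position: [471.2, -246.3, 73.6]
t: 2.65
position: [473.6, -245.2, 62.6]
eef_rot: [0.998, 0.064, 0.001, 0.001]
force: [0.7, -0.6, -1.0]
grip_width: 35.7
finger_force: 0.0
t 2.65 pos [ 473.6 -245.2   62.6] shift [ 0.04 -0.17  0.09] turn [ 0.02 -0.02  0.02] F [ 0.7 -0.6 -1. ] w 35.7 f 0.0
```

```bash

python3 -m handwheel '[[5,0,-0.1,0,0,0,0],[5,0,0,0,0,0,0],[5,0,0,0,0,0,0],[5,0,0,0,0,0,0],[5,0,0,0,0,0,0]]'
python3 - <<'E'
from h import *
need(hasp(.18)+[0,0,-19])
g=hasp(.18)
for a in np.arange(.18,2.4,.2): d=hasp(a)-hasp(.18);print(round(a,2),(Ro.from_euler("z",-YAW).apply(d)/25*[1,1,-1]).round(2))
E
```

```text
t: 3.15
position: [472.4, -241.6, 61.2]
eef_rot: [0.998, 0.064, -0.0, -0.0]
force: [-0.1, 2.3, 1.6]
grip_width: 13.5
finger_force: 30.0
t 3.15 pos [ 472.4 -241.6   61.2] shift [ 0.07 -0.02  0.04] turn [-0.01  0.    0.02] F [-0.1  2.3  1.6] w 13.5 f 30.0
0.18 [ 0.  0. -0.]
0.38 [ 0.27  0.   -0.95]
0.58 [ 0.73 -0.   -1.83]
0.78 [ 1.35  0.   -2.6 ]
0.98 [ 2.12  0.   -3.23]
1.18 [ 2.99  0.   -3.7 ]
1.38 [ 3.94  0.   -3.98]
1.58 [ 4.93  0.   -4.07]
1.78 [ 5.91 -0.   -3.96]
1.98 [ 6.85  0.   -3.66]
2.18 [ 7.72  0.   -3.18]
2.38 [ 8.47  0.   -2.53]
```

```bash

python3 -m handwheel '[[5,0.11,0,-0.48,0,0,0],[5,0.16,0,-0.47,0,0,0],[5,0.21,0,-0.45,0,0,0],[5,0.25,0,-0.43,0,0,0],[5,0.29,0,-0.40,0,0,0]]'
python3 - <<'E'
from h import *
need(hasp(.68)+[0,0,-19])
E
python3 -m handwheel '[[5,0.33,0,-0.37,0,0,0],[5,0.37,0,-0.33,0,0,0],[5,0.40,0,-0.30,0,0,0],[5,0.43,0,-0.26,0,0,0],[5,0.45,0,-0.21,0,0,0]]'
python3 - <<'E'
from h import *
need(hasp(1.18)+[0,0,-19])
E
```

```text
t: 3.65
position: [497.4, -237.8, 117.7]
eef_rot: [0.998, 0.064, -0.001, -0.001]
force: [-1.0, 5.3, -3.9]
grip_width: 13.6
finger_force: 30.0
t 3.65 pos [ 497.4 -237.8  117.7] shift [0.08 0.   0.07] turn [-0.02  0.02  0.02] F [-1.   5.3 -3.9] w 13.6 f 30.0
t: 4.15
position: [545.9, -230.4, 154.3]
eef_rot: [0.998, 0.064, -0.002, -0.002]
force: [-4.6, 7.4, -1.6]
grip_width: 13.4
finger_force: 30.0
t 4.15 pos [ 545.9 -230.4  154.3] shift [0.09 0.05 0.06] turn [-0.04  0.05  0.02] F [-4.6  7.4 -1.6] w 13.4 f 30.0
```

```bash

python3 -m handwheel '[[5,0.47,-0.05,-0.17,0,0,0],[5,0.48,-0.05,-0.12,0,0,0],[5,0.49,-0.02,-0.07,0,0,0],[5,0.50,0,-0.02,0,0,0],[5,0.50,0,0.03,0,0,0]]'
python3 - <<'E'
from h import *
need(hasp(1.68)+[0,0,-19])
E
python3 -m handwheel '[[5,0.49,0,0.08,0,0,0],[5,0.48,0,0.13,0,0,0],[5,0.46,0,0.17,0,0,0],[5,0.44,0,0.22,0,0,0],[5,0.42,0,0.26,0,0,0]]'
python3 - <<'E'
from h import *
need(hasp(2.18)+[0,0,-19])
E
```

```text
t: 4.65
position: [607.3, -221.1, 164.0]
eef_rot: [0.998, 0.063, -0.001, -0.0]
force: [-3.7, 4.6, 1.4]
grip_width: 13.6
finger_force: 30.0
t 4.65 pos [ 607.3 -221.1  164. ] shift [0.03 0.12 0.11] turn [-0.01  0.01  0.02] F [-3.7  4.6  1.4] w 13.6 f 30.0
t: 5.15
position: [665.5, -212.2, 143.0]
eef_rot: [0.998, 0.064, 0.001, -0.001]
force: [-2.8, 7.0, 3.0]
grip_width: 13.6
finger_force: 30.0
t 5.15 pos [ 665.5 -212.2  143. ] shift [-0.02  0.18  0.13] turn [-0.02 -0.02  0.03] F [-2.8  7.   3. ] w 13.6 f 30.0
```

```bash

python3 -m handwheel '[[60,0,0,0,0,0,0],[60,0,0,0,0,0,0],[60,0,0,0,0,0,0],[60,0,0,0,0,0,0],[60,0,0,-0.3,0,0,0]]' | tail -2
python3 -m handwheel '[[70,0,0,-1,0,0,0],[80,0,0,-1,0,0,0],[87,0,0,-1,0,0,0],[87,0,0,-0.3,0,0,0],[87,-1,0,0,0,0,0]]'
python3 - <<'E'
from h import *
need(dock(0,0,120))
E
```

```text
grip_width: 45.6
finger_force: 0.0
t: 6.15
position: [641.4, -216.6, 232.4]
eef_rot: [0.998, 0.065, 0.002, -0.0]
force: [-0.1, -0.4, -0.8]
grip_width: 83.3
finger_force: 0.0
t 6.15 pos [ 641.4 -216.6  232.4] shift [-4.06  0.1   4.48] turn [ 0.   -0.05  0.04] F [-0.1 -0.4 -0.8] w 83.3 f 0.0
```

```bash

python3 -m handwheel '[[87,-1,0.02,0,0,0,0],[87,-1,0.02,0,0,0,0],[87,-1,0.02,0.1,0,0,0],[87,-1,0.02,0.4,0,0,0],[87,-1,0.02,0.5,0,0,0]]' | head -2
python3 -m handwheel '[[87,-0.8,0,0.3,0,0,0],[87,0,0,0,0,0,0],[87,0,0,0,0,0,0],[87,0,0,0,0,0,0],[87,0,0,0,0,0,0]]' | head -2
python3 - <<'E'
from h import *
need(dock(0,0,120))
C=cam("wrist");p,d=r.snapshot("wrist");np.savez("pics/w2.npz",p=p,d=d,**dict(zip("KDRt",C)))
S=r.snapshot("scene")[0]
a=cv2.resize(p[20:250,130:380],(520,478)); b=cv2.resize(S[170:290,225:290+5],(280,478))
cv2.imwrite("pics/w2.png",np.hstack([a,b])[:,:,::-1])
for X in (dock(0,25.5-2.5,96),dock(0,-23,96),dock(0,0,50)): print(((proj(C,X)-[130,20])*2.08).round(0))
E
```

```text
t: 6.65
position: [514.2, -236.7, 205.9]
t: 7.15
position: [496.7, -238.3, 198.9]
t 7.15 pos [ 496.7 -238.3  198.9] shift [ 1.81 -0.01  3.16] turn [ 0.   -0.01  0.03] F [ 0.8 -0.1  0.6] w 86.9 f 0.0
[[194. 242.]]
[[316. 242.]]
[[256. 228.]]
```

View pics/w2.png

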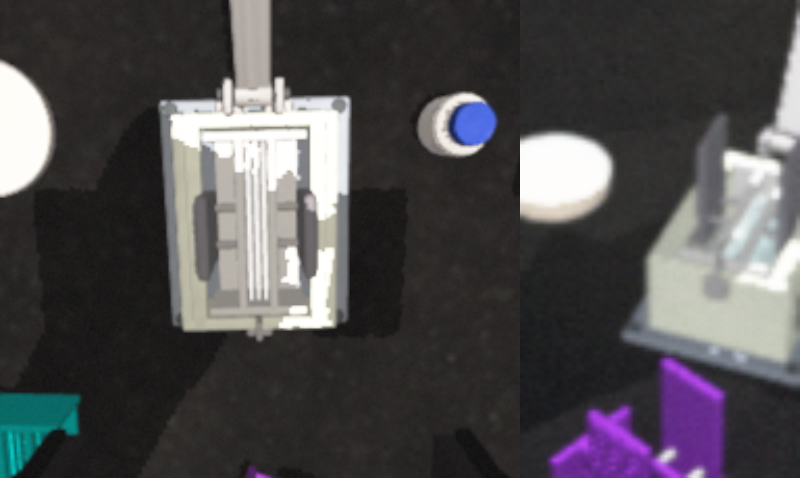

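The hasp now stands open to the back. The tab outer faces are at crop x 194 and 317 (predicted 194 and 316). I'll check the yaw from the foot's back corners at crop (160,101) and (350,97).

```bash
python3 - <<'E'
from h import *
Z=np.load("pics/w2.npz");C=[Z[k] for k in "KDRt"]
f=lambda l:np.array(l)/2.08+[130,20]
for n,z,l in(("footback",6,[(350,97),(160,101)]),("rimback",50,[(338,110),(170,113)]),("rimfront",50,[(336,328),(182,330)]),("rimR",50,[(336,328),(338,110)]),("rimL",50,[(182,330),(170,113)]),("slide",52,[(258,302),(256,140)])):
    P=plane(C,f(l),z);e=P[1]-P[0];L=Ro.from_euler("z",-YAW).apply(P-A0);print(n,L.round(1).tolist(),np.degrees(np.arctan2(e[1],e[0])).round(1))
# hasp + dock from depth: white-ish rim pixels
d=Z["d"];v,u=np.mgrid[20:250,130:380];uv=np.c_[u.ravel(),v.ravel()];dd=d[v,u].ravel();P=pts(C,uv,dd)
L=Ro.from_euler("z",-YAW).apply(P-A0)
m=(dd>0)&(L[:,2]>88)&(L[:,2]<104)&(abs(L[:,0])<40)&(abs(L[:,1])<40)
for s in(1,-1):
    q=L[m&(s*L[:,1]>0)];print("tab",len(q),q.min(0).round(1),q.max(0).round(1),q.mean(0).round(1), np.degrees(np.polyfit(q[:,0],q[:,1],1)[0]).round(1) if len(q)>3 else"")
m=(dd>0)&(L[:,2]>90)&(L[:,0]>54)&(abs(L[:,1])<15);q=L[m];print("hasp",len(q),q.mean(0).round(1),np.pi-np.arctan2(np.polyfit(q[:,0],q[:,2],1)[0],1))
E
```

```text
footback [[57.4, -44.6, 6.0], [55.4, 46.1, 6.0]] 98.5
rimback [[49.3, -34.4, 50.0], [47.9, 36.1, 50.0]] 98.3
rimfront [[-45.0, -36.7, 50.0], [-46.1, 33.8, 50.0]] 98.1
rimR [[-45.0, -36.7, 50.0], [49.3, -34.4, 50.0]] 8.6
rimL [[-46.1, 33.8, 50.0], [47.9, 36.1, 50.0]] 8.6
slide [[-32.5, -1.0, 52.0], [37.2, -0.0, 52.0]] 8.0
tab 298 [-15.3  18.   88.3] [16.5 24.1 97.2] [ 1.1 20.8 94.2] 1.4
tab 310 [-13.7 -23.5  88.3] [ 17.6 -17.4  96.8] [  2.2 -20.3  94. ] 1.5
hasp 249 [78.9  2.3 95. ] 2.2188053375902923
```

```bash
sed -i 's/^A0=.*/A0=np.array([543.0,-232.0,0]);YAW=np.radians(8.5)/' h.py; python3 - <<'E'
from h import *
need(dock(0,0,61))
E
```

```text
t 7.25 pos [ 496.3 -238.5  198.7] shift [ 1.88 -0.02  5.51] turn [ 0.   -0.01 -0.23] F [-0.5  0.3  0.2] w 87.3 f 0.0
```

```bash

python3 -m handwheel '[[80,0.9,0,0.4,0,0,-0.23],[80,0.9,0,0.8,0,0,0],[80,0.1,0,0.8,0,0,0],[80,0,0,0.8,0,0,0],[80,0,0,0.8,0,0,0]]' | head -2
python3 - <<'E'
from h import *
need(dock(0,0,61))
E
```

```text
t: 7.75
position: [543.2, -231.8, 107.6]
t 7.75 pos [ 543.2 -231.8  107.6] shift [-0.01  0.01  1.86] turn [-0. -0. -0.] F [ 0.3 -0.2 -0.5] w 80.1 f 0.0
```

```bash

python3 -m handwheel '[[80,0,0,0.7,0,0,0],[80,0,0,0.7,0,0,0],[80,0,0,0.45,0,0,0],[60,0,0,0,0,0,0],[20,0,0,0,0,0,0]]' | head -2
python3 -m handwheel '[[20,0,0,0,0,0,0],[20,0,0,0,0,0,0],[20,0,0,0,0,0,0],[20,0,0,0,0,0,0],[20,0,0,0,0,0,0]]'
python3 - <<'E'
from h import *
need(dock(0,0,61))
E
```

```text
t: 8.25
position: [542.9, -232.2, 62.7]
t: 8.75
position: [542.9, -232.2, 62.8]
eef_rot: [0.997, 0.074, 0.0, 0.0]
force: [0.4, 0.8, 3.6]
grip_width: 32.0
finger_force: 8.7
t 8.75 pos [ 542.9 -232.2   62.8] shift [ 0.01 -0.01  0.07] turn [ 0.   -0.01 -0.01] F [0.4 0.8 3.6] w 32.0 f 8.7
```

```bash

python3 -m handwheel '[[20,0,0,0,0,0,0],[20,0,0,-0.1,0,0,0],[20,0,0,-0.1,0,0,0],[20,0,0,-0.1,0,0,0],[20,0,0,-0.1,0,0,0]]'
python3 -m handwheel '[[20,0,0,-0.2,0,0,0],[20,0,0,-0.2,0,0,0],[20,0,0,-0.2,0,0,0],[20,0,0,-0.2,0,0,0],[20,0,0,-0.2,0,0,0]]'
```

```text
t: 9.25
position: [542.2, -232.4, 72.2]
eef_rot: [0.997, 0.073, -0.0, -0.0]
force: [-0.4, 0.3, -1.2]
grip_width: 29.6
finger_force: 29.8
t: 9.75
position: [542.6, -232.3, 97.9]
eef_rot: [0.997, 0.074, 0.0, 0.0]
force: [-0.1, -1.0, -2.0]
grip_width: 29.5
finger_force: 30.0
```

```bash

python3 -m handwheel '[[20,0,0,-0.3,0,0,0],[20,0,0,-0.4,0,0,0],[20,0,0,-0.4,0,0,0],[20,0,0,-0.4,0,0,0],[20,0,0,-0.4,0,0,0]]'|head -2
python3 -m handwheel '[[20,0,0,-0.4,0,0,0],[20,0,0,-0.4,0,0,0],[20,0,0,-0.3,0,0,0],[20,0,0,-0.2,0,0,0],[20,0,0,-0.1,0,0,0]]'
python3 -m handwheel '[[20,0,0,0,0,0,0],[20,0,0,0,0,0,0],[20,0,0,0,0,0,0],[20,0,0,0,0,0,0],[20,0,0,0,0,0,0]]'
python3 - <<'E'
from h import *
need(dock(0,0,61))
S,d=r.snapshot("scene");W=r.snapshot("wrist")[0]
np.savez("pics/s3.npz",p=S,d=d)
cv2.imwrite("pics/s3.png",np.hstack([cv2.resize(S[100:300,180:380],(400,400),interpolation=2),cv2.resize(W[:,:],(400,300))[:,:] if 0 else cv2.resize(W,(400,400))])[:,:,::-1])
C=cam("scene");print(((proj(C,[dock(-40,-22,100),dock(-40,22,100)])-[180,100])*2).round())
E
```

```text
t: 10.25
position: [542.6, -232.3, 145.9]
t: 10.75
position: [542.6, -232.3, 180.3]
eef_rot: [0.997, 0.074, 0.0, 0.0]
force: [0.8, -0.1, -1.8]
grip_width: 29.4
finger_force: 29.8
t: 11.25
position: [542.3, -232.2, 179.5]
eef_rot: [0.997, 0.074, -0.0, -0.0]
force: [-0.2, 0.0, -1.8]
grip_width: 30.0
finger_force: 30.0
t 11.25 pos [ 542.3 -232.2  179.5] shift [ 0.03 -0.    4.74] turn [-0.    0.   -0.01] F [-0.2  0.  -1.8] w 30.0 f 30.0
[[216. 234.]
 [171. 223.]]
```

View pics/s3.png

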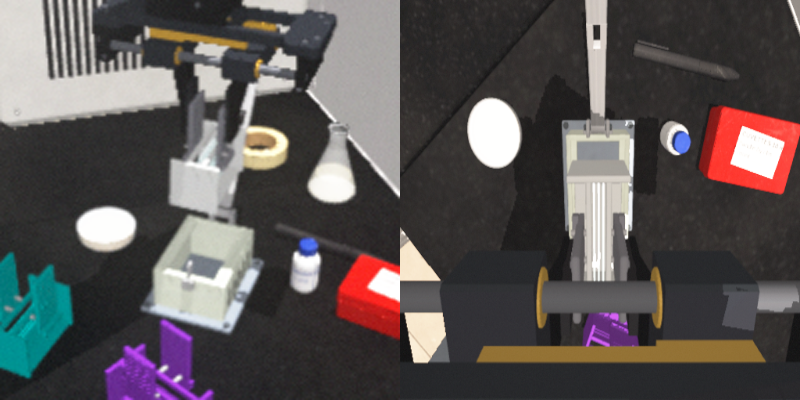

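The cassette hangs upright in the grip. Its lower front corners, at about (209,216) and (170,205), sit above the required height line at (216,234) and (171,223). The dock is empty, the hasp is still open to the back, and the other things look undisturbed.

```bash
python3 -c "
from cell import r
print(r.job_done())"
```

```text
the job is handed in; nothing more can be done
None
```

The job is handed in: the hasp is open to the back at about 2.2 rad, and the cassette is held still and upright with both tabs pinched, its underside about 7 cm above the dock's rim, after about 11 s of the 48 s allowed.

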